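Index the vial carousel to the filling nozzle

TASK

Bring the one uncapped vial under the filling nozzle: with a fingertip, swing the carousel's locking lever out by its upright post, turn the carousel by pushing on its spokes until the uncapped vial stands under the nozzle, then push the lever fully home again so that the carousel is locked. Do not touch or lift any vial, and leave the other things on the bench alone.

Things in the scene. Friction and masses are not known exactly. Their poses are not given: they have to be found in the camera images.
- axis (a point): Fixed point on the carousel's upright axis, 54 mm above the bench (height of the spokes). Its frame belongs to the stand and does not turn with the carousel: x level toward the filling nozzle (roughly away from the robot), z up, y left of x. Plan positions below are in this frame. The stand, a grey round base 196 mm across and 12 mm high, is fixed to the bench; its place and yaw vary.
- column_top (a point): Top of the stand's upright steel column (14 mm thick, 162 mm high), at x = 152 mm, y = 0 in the frame of axis, on a tongue of the base. A level arm runs from it along -x over the carousel to the nozzle, at most 26 mm wide (y from -13 to 13 mm, a clamp knob on the column reaches y = 32 mm), 123 to 167 mm above the bench. Fixed; keep clear of it.
- nozzle_tip (a point): Lower end of the thin fixed steel nozzle, 50 mm from the carousel axis along the x of axis, 100 mm above the bench (vial tops pass 8 mm below it). Fixed.
- wheel (a joint): Turn of the carousel in rad, 0 at the start, positive counter-clockwise from above; free to turn both ways (stops at +-6.4). Five vial cups (36 mm across, rim 62 mm above the bench), centres 50 mm from the axis and 72 deg apart, one under the nozzle at 0. Unlocked it needs about 1.2 N, pushed 100 mm from the axis, hardly coasts and does not spring back; it cannot turn while the lever's pin is in a slot.
- near_ball (a point): Centre of the 16 mm ball at the end of one spoke, 118 mm from the axis, 54 mm above the bench; turns with the carousel. Five spokes, level steel rods 10 mm thick, run from the hub (42 mm across, 73 mm high) to such balls, midway between the cups: at wheel 0 at 36, 108, 180 (this one, nearest the robot), 252, 324 deg counter-clockwise from x. Push a rod sideways 100 mm from the axis, fingertips 38 mm above the bench.
- slot_disc (a point): Centre of the top of the carousel's disc (152 mm across, 22 to 30 mm above the bench), which turns with it under the cups and spokes. Five slots in its rim, 72 deg apart, take the lever's pin; one stands at the pin whenever a cup stands under the nozzle (wheel at a multiple of 72 deg). Their flared mouths draw the carousel in over the last 0.06 rad or so as the lever goes home.
- lever (a joint): Swing of the locking lever in rad, positive counter-clockwise from above about its upright pivot: 0 = fully home (its 10 mm pin in a slot of the disc, carousel locked, as at the start), 0.42 = fully out (stop); the pin is clear of the disc beyond 0.16. Friction holds it where it is left; about 0.6 N at the post moves it. If no slot stands at the pin, the lever stops on the rim at about 0.14.
- lever_pivot (a point): Fixed pivot of the locking lever, at x = 80 mm, y = -70 mm in the frame of axis. A flat steel bar, 14 to 20 mm above the bench, runs from it under the disc to the upright finger post, 202 mm from the pivot.
- lever_post (a point): On the axis of the lever's upright black finger post, 60 mm above the bench; the post is round, 15 to 18 mm thick, from 20 to 74 mm above the bench. Home: x = -121, y = -88 mm in the frame of axis, outside the sweep of the spokes on the robot's side, between two spokes; fully out: about x = -96, y = -168 mm. Push it toward -y (from between it and the hub) to release, toward +y from outside to lock.
- open_vial: The only vial without a cap: empty clear glass with an open threaded neck, 28 mm across, 57 mm tall, loose in one of the four cups that are not under the nozzle at the start. Origin: centre of its underside, 33 mm above the bench in its cup.
- capped_a: Capped sample vial, 28 mm across, 59 mm tall, loose in a cup of the carousel, the one under the nozzle at the start. Origin: centre of its underside, 33 mm above the bench in its cup, its top 92 mm above the bench. Not to be touched.
- capped_b: Capped sample vial, 28 mm across, 59 mm tall, loose in a cup of the carousel. Origin: centre of its underside, 33 mm above the bench in its cup, its top 92 mm above the bench. Not to be touched.
- capped_c: Capped sample vial, 28 mm across, 59 mm tall, loose in a cup of the carousel. Origin: centre of its underside, 33 mm above the bench in its cup, its top 92 mm above the bench. Not to be touched.
- capped_d: Capped sample vial, 28 mm across, 59 mm tall, loose in a cup of the carousel. Origin: centre of its underside, 33 mm above the bench in its cup, its top 92 mm above the bench. Not to be touched.
- dish: Clear petri dish, 60 mm across, 13 mm high, loose on the bench to the right of the carousel; leave it alone. Origin: centre of the underside.
- tub: White tub with a blue lid, 64 mm across, 66 mm high, loose on the bench to the right of the carousel; leave it alone. Origin: centre of the underside.
- die_ring: Plain grey die ring, 34 mm across, 22 mm high, loose on the bench at the right near the dish; leave it alone. Origin: centre of the underside.

How it is judged:
By the outcome, as a careful person would: the job done as asked, in the order asked, and still so for the second after the job is handed in, with the robot touching nothing.
It also fails if it takes over 72 s, if anything falls off the work surface, if the arm or the gripper's body presses on something with over 40 N, if the wrist force passes 120 N, or if a joint passes its speed limit or range.

ROBOT

A 7-joint arm with a two-finger parallel gripper is mounted at the origin on a cart in front of the work surface, level with it; the furniture and walls round the work are solid. World frame = base frame: x ahead of the robot, y to its left, z up, the work surface at z = 0. Lengths are in m, angles in rad, forces in N, time in s.
With the tool pointing down it reaches from about 0.425 to 0.925 m from the base axis. Payload 6.8 kg.
Tool frame: the origin (TCP) lies midway between the tips of the shut fingers; the grasp point (between the pads) lies 19 mm behind it; z points along the fingers, y is the line along which they close (so a half turn about z gives the same grasp; the last joint's range is limited). The gripper opens to 85 mm and grips with 20 to 120 N. Pads are 22 mm wide; open, the fingers measure 114 mm over their backs; the gripper's body (76 mm by 85 mm) begins 54 mm behind the grasp point. The pads swing forward as they close: fully open they stand 13 mm farther back than shut.
Start: joints at [-1.396, 0.477, 0.022, 1.555, -0.011, 1.109, -0.083], TCP at [0.188, 0.648, 0.198] pointing down, gripper open.
Joint ranges: [-2.96, 2.96], [-0.34, 2.1], [-1.41, 1.46], [0.24, 2.44], [-1.37, 4.51], [0.17, 1.92], [-2.96, 2.96]. Speed limits (rad/s): [2.39, 2.39, 3.14, 3.14, 3.14, 3.14, 3.14].

INTERFACE

Orientations are given as a unit quaternion [w, x, y, z].
In Python, from station import bot gives the robot as it stands.
- The arm moves only by the tool jog_arm, never from a script. Its argument "rows" is a list of rows, each an object of numbers: "fingers": the finger opening in mm, from 0 to 85.4; "x", "y", "z": the shift along the tool's x, y, z in mm; "ax", "ay", "az": the turn, a rotation vector about the tool's x, y, z in degrees. A call has exactly 8 rows; each row shifts and turns the commanded pose from where the row before left it, along the tool's axes as they then stand; what a row does not reach is not made up. A row lasts 1/10 s, in which the tool goes at most 50 mm and 8.59 degrees, less where a joint would pass 70% of its speed; a pose out of reach is approached as far as the arm can. A call with a gripper value outside its range is refused whole. The fingers move at their own pace and stop on an object; "force" is the grip in N (left out, the last holds). Time passes only in rows, so rows that do not move let the fingers close, or fill a call up. It gives the time, the measured TCP pose, the force, the opening and the grip force at its end, in the units of the state.
- bot.get_obs(): the state, without advancing time (a new reading comes with each control period).
- bot.read_camera(name): name is "side" or "top"; returns a dict with "pixels" (480x640x3 uint8, red, green, blue), "vertical_fov" (degrees; the focal length in pixels is half the picture's height over the tangent of half this angle, whatever the lens; pixels are square), "cx", "cy" (the principal point, pixels), "world_from_camera" (4x4, takes a point from camera to world coordinates). Camera axes: x right, y down, z forward; pixel columns grow to the right and rows downward; lengths in m; the calibration is good to about 2 mm. A picture is of the moment at which its call begins. There is no depth.
- bot.hand_in(): hands the job in; it is judged then, once.
The state is a dict: "t": time; "q": joint angles; "joint_vel": joint speeds; "joint_torque": joint torques, N m; "eef_pos": TCP position; "tool_rot": TCP orientation; "contact_force": force on the tool from outside, world axes, zero at the start; "torque": the same for the moment, N m; "gripper_width": opening from 0.0 (shut) to 1.0 (fully open); "grasp_force": force on a finger pad.
Only numpy, scipy, OpenCV 4.12 (cv2) and the standard library are available. Lean on these libraries where they do the work, as an engineer would, in place of code of your own. Each camera call takes 0.05 s, during which the arm holds its last target. There are 200 camera calls.

## Working session

There is one attempt and no reset: what is moved stays moved. The work goes in short steps, Python scripts to look and compute and a tool call to move; the robot and the scene stay as the last step left them, time stands still between calls to the robot, and variables do not carry over. Pictures are saved under pics/ and viewed, at most 10 in all, crops included, and the job is handed in when it is done.

Besides the shell and the picture viewer there is one more tool, called after "Request:" as name([rows], argument=value, ...), one row to a line, values as JSON. jog_arm: Moves the arm, as the interface text tells. Its arguments: {"type":"object","properties":{"rows":{"type":"array","items":{"type":"object","properties":{"fingers":{"type":"number"},"x":{"type":"number"},"y":{"type":"number"},"z":{"type":"number"},"ax":{"type":"number"},"ay":{"type":"number"},"az":{"type":"number"}}}},"force":{"type":"number"}},"required":["rows"]}

```bash
mkdir -p pics; python3 - <<'E'
from station import bot
import cv2,pickle
for n in("top","side"):
    c=bot.read_camera(n); cv2.imwrite(f"pics/{n}0.png",c["pixels"][:,:,::-1]); pickle.dump(c,open(f"{n}.pkl","wb"))
    print(n,c["vertical_fov"],c["cx"],c["cy"],c["world_from_camera"].round(3).tolist())
o=bot.get_obs();print(o["t"],o["eef_pos"],o["tool_rot"],o["gripper_width"])
E
```

```text
top 45.310682340073804 327.82712839078397 248.5704946276999 [[0.014, -0.993, 0.115, 0.404], [-1.0, -0.015, -0.002, 0.091], [0.004, -0.114, -0.993, 1.328], [0.0, 0.0, 0.0, 1.0]]
side 52.79865030225744 324.384453574907 234.43145152622026 [[0.996, -0.076, 0.055, 0.512], [-0.091, -0.655, 0.75, -0.57], [-0.021, -0.752, -0.659, 0.687], [0.0, 0.0, 0.0, 1.0]]
0.1 [0.18819719 0.6476015  0.19751021] [-5.27191243e-05  1.40922566e-01  9.90020260e-01 -8.43602035e-04] 1.0002805817156843
```

View pics/top0.png

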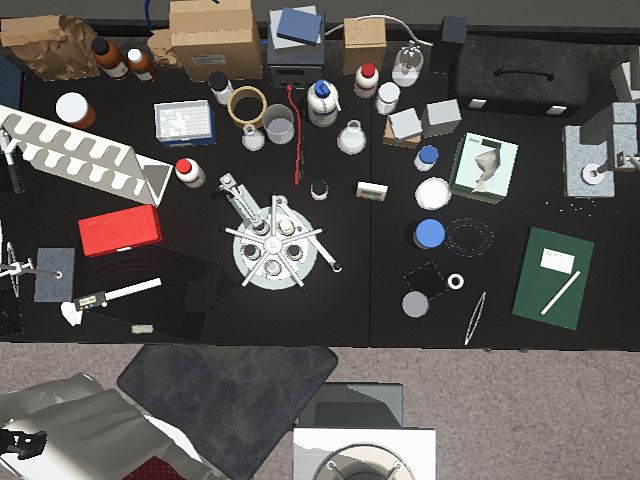

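View pics/side0.png

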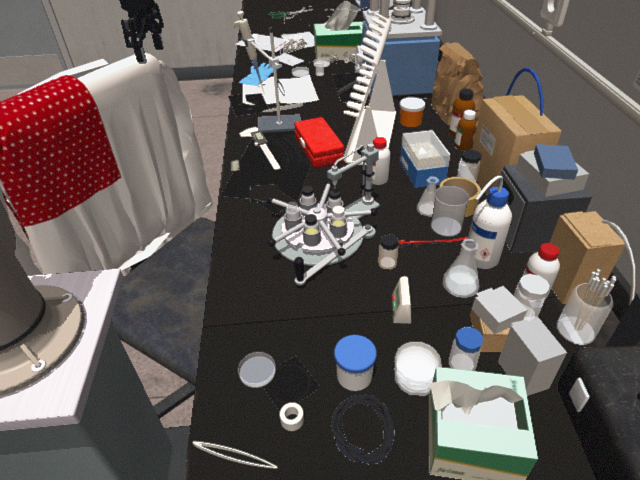

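The top view shows the carousel hub at about (273,245), the column toward (228,182) and the lever post at (337,267). The side view shows the post at (299,270). I'll enlarge both.

```bash
python3 - <<'E'
import cv2
a=cv2.imread("pics/top0.png")[165:300,210:350]; b=cv2.imread("pics/side0.png")[135:290,255:395]
cv2.imwrite("pics/tc.png",cv2.resize(a,None,fx=5,fy=4.4 if 0 else 4.4,interpolation=cv2.INTER_CUBIC) if 0 else cv2.resize(a,None,fx=4,fy=4,interpolation=cv2.INTER_CUBIC))
cv2.imwrite("pics/sc.png",cv2.resize(b,None,fx=3.8,fy=3.8,interpolation=cv2.INTER_CUBIC))
E
cat > h.py <<'E'
import numpy as np,pickle
def cam(n):
    c=pickle.load(open(f"{n}.pkl","rb")); return c,240/np.tan(np.radians(c["vertical_fov"]/2)),np.array(c["world_from_camera"])
def ray(n,u,v,z):
    c,f,T=cam(n); d=T[:3,:3]@np.array([(u-c["cx"])/f,(v-c["cy"])/f,1]); p=T[:3,3]
    return p+d*(z-p[2])/d[2]
def proj(n,P):
    c,f,T=cam(n); q=T[:3,:3].T@(np.array(P)-T[:3,3]); return np.array([c["cx"]+f*q[0]/q[2],c["cy"]+f*q[1]/q[2]])
E
```

```text
(no output)
```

View pics/tc.png

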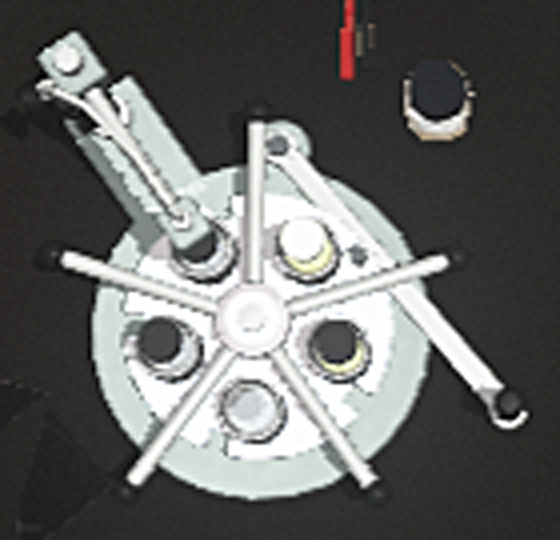

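View pics/sc.png

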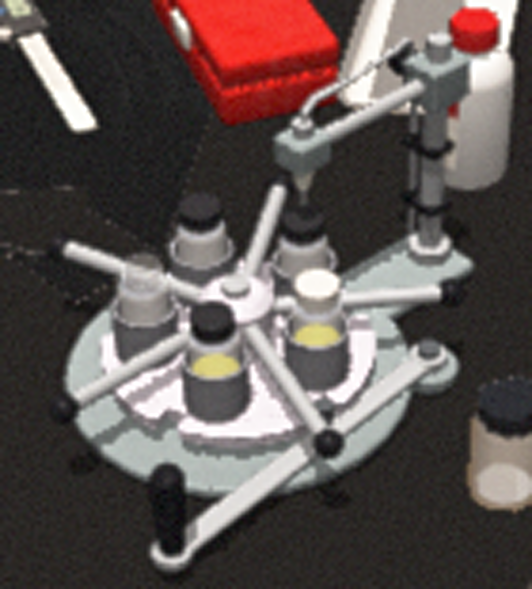

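The top crop shows balls at crop pixels (456,257), (375,495), (126,490), (48,257) and (257,108). The post top is at (510,403) and the column top at (68,58). The open vial is at (252,405), two cups counter-clockwise from the nozzle; the side crop confirms it is clear glass. So the wheel must turn −144°.

```bash
python3 - <<'E'
from h import *
from scipy.spatial.transform import Rotation as R
B=np.array([ray("top",210+u/4,165+v/4,.054)[:2] for u,v in[(456,257),(375,495),(126,490),(48,257),(257,108)]])
c=B.mean(0);print("axis",c,"r",np.linalg.norm(B-c,axis=1),"ang",np.degrees(np.arctan2(*(B-c).T[::-1])))
a=np.degrees(np.arctan2(*(B-c).T[::-1]))
col=ray("top",210+68/4,165+58/4,.162)[:2]-c;print("col",np.linalg.norm(col),np.degrees(np.arctan2(col[1],col[0])))
# axis from ball at 180 etc.: yaw mod 72 (balls 36+72k)
m=np.angle(np.exp(1j*np.radians((a-36)*5)).mean())/5;yaw0=np.degrees(m)
y=yaw0+72*np.round((np.degrees(np.arctan2(col[1],col[0]))-yaw0)/72);print("yaw",y)
y=np.radians(y);M=np.array([[np.cos(y),-np.sin(y)],[np.sin(y),np.cos(y)]])
for n,p in dict(home=(-121,-88),out=(-96,-168),piv=(80,-70)).items():print(n,c+M@np.array(p)/1e3)
print("post top",ray("top",210+510/4,165+403/4,.074),"side",ray("side",255+168/3.8,135+478/3.8,.074), "pivot",ray("top",210+278/4,165+145/4,.025))
print("hub side",ray("side",255+236/3.8,135+287/3.8,.075),"hub top",ray("top",210+252/4,165+318/4,.075))
print(R.from_quat([.140922566,.99002,-.000844,-.0000527]).as_matrix())
E
```

```text
axis [0.55692062 0.21034861] r [0.11900879 0.11919393 0.11699856 0.12012106 0.12056952] ang [ -71.70266922 -143.90509942  144.76498167   73.58459374    0.23138764]
col 0.1509909844661959 35.95525134269685
yaw 36.594441737207475
home [0.51223364 0.06756179]
out [0.57999729 0.01823544]
piv [0.66288094 0.2018391 ]
post top [0.5110421 0.0664869 0.074    ] side [0.51122942 0.06030419 0.074     ] pivot [0.66221929 0.20094759 0.025     ]
hub side [0.55516905 0.20132886 0.075     ] hub top [0.55565269 0.20864918 0.075     ]
[[-9.60281635e-01  2.79032372e-01 -3.42225576e-04]
 [ 2.79032550e-01  9.60280216e-01 -1.65630137e-03]
 [-1.33529252e-04 -1.68600787e-03 -9.99998570e-01]]
```

Request:
jog_arm([
  {"az": -8.1,"fingers": 0},
  {"az": -8.1,"fingers": 0},
  {"x": -21.5,"y": -39,"fingers": 0},
  {"x": -21.5,"y": -39,"fingers": 0},
  {"x": -21.5,"y": -39,"fingers": 0},
  {"x": -21.5,"y": -39,"fingers": 0},
  {"x": -21.5,"y": -39,"fingers": 0},
  {"x": -21.5,"y": -39,"fingers": 0},
])

```text
invalid input
```

Request:
jog_arm([
  {"x": -21.5,"y": -39,"fingers": 0},
  {"x": -21.5,"y": -39,"fingers": 0},
  {"x": -21.5,"y": -39,"fingers": 0},
  {"x": -21.5,"y": -39,"fingers": 0},
  {"x": -21.5,"y": -39,"fingers": 0},
  {"x": -21.5,"y": -39,"fingers": 0},
  {"x": -21.5,"y": -39,"fingers": 0},
  {"x": -21.5,"y": -39,"fingers": 0},
])

```text
invalid input
```

Request:
jog_arm([
  {"x": 0,"y": 0,"z": 0,"ax": 0,"ay": 0,"az": -8.1,"fingers": 0},
  {"x": 0,"y": 0,"z": 0,"ax": 0,"ay": 0,"az": -8.1,"fingers": 0},
  {"x": -21.5,"y": -39,"z": 0,"ax": 0,"ay": 0,"az": 0,"fingers": 0},
  {"x": -21.5,"y": -39,"z": 0,"ax": 0,"ay": 0,"az": 0,"fingers": 0},
  {"x": -21.5,"y": -39,"z": 0,"ax": 0,"ay": 0,"az": 0,"fingers": 0},
  {"x": -21.5,"y": -39,"z": 0,"ax": 0,"ay": 0,"az": 0,"fingers": 0},
  {"x": -21.5,"y": -39,"z": 0,"ax": 0,"ay": 0,"az": 0,"fingers": 0},
  {"x": -21.5,"y": -39,"z": 0,"ax": 0,"ay": 0,"az": 0,"fingers": 0},
], force=20)

```text
t: 0.9
eef_pos: [0.3179, 0.4122, 0.1981]
tool_rot: [-0.0, 0.0, 1.0, -0.0]
contact_force: [0.4, 0.4, -0.4]
gripper_width: 0.001
grasp_force: 0.0
```

Request:
jog_arm([
  {"x": -21.5,"y": -39,"z": 0,"ax": 0,"ay": 0,"az": 0,"fingers": 0},
  {"x": -21.5,"y": -39,"z": 0,"ax": 0,"ay": 0,"az": 0,"fingers": 0},
  {"x": -21.5,"y": -39,"z": 0,"ax": 0,"ay": 0,"az": 0,"fingers": 0},
  {"x": -21.5,"y": -39,"z": 0,"ax": 0,"ay": 0,"az": 0,"fingers": 0},
  {"x": -21.5,"y": -39,"z": 0,"ax": 0,"ay": 0,"az": 0,"fingers": 0},
  {"x": -21.5,"y": -39,"z": 0,"ax": 0,"ay": 0,"az": 0,"fingers": 0},
  {"x": -21,"y": -39,"z": 0,"ax": 0,"ay": 0,"az": 0,"fingers": 0},
  {"x": -21,"y": -39,"z": 0,"ax": 0,"ay": 0,"az": 0,"fingers": 0},
])

```text
t: 1.7
eef_pos: [0.4886, 0.1004, 0.1983]
tool_rot: [-0.0, -0.0, 1.0, 0.0]
contact_force: [1.5, 0.4, -0.5]
gripper_width: 0.001
grasp_force: 0.0
```

Request:
jog_arm([
  {"x": 0,"y": 0,"z": 0,"ax": 0,"ay": 0,"az": 0,"fingers": 0},
  {"x": 0,"y": 0,"z": 20,"ax": 0,"ay": 0,"az": 0,"fingers": 0},
  {"x": 0,"y": 0,"z": 20,"ax": 0,"ay": 0,"az": 0,"fingers": 0},
  {"x": 0,"y": 0,"z": 20,"ax": 0,"ay": 0,"az": 0,"fingers": 0},
  {"x": 0,"y": 0,"z": 20,"ax": 0,"ay": 0,"az": 0,"fingers": 0},
  {"x": 0,"y": 0,"z": 20,"ax": 0,"ay": 0,"az": 0,"fingers": 0},
  {"x": 0,"y": 0,"z": 0,"ax": 0,"ay": 0,"az": 0,"fingers": 0},
  {"x": 0,"y": 0,"z": 0,"ax": 0,"ay": 0,"az": 0,"fingers": 0},
])

```text
t: 2.5
eef_pos: [0.488, 0.1023, 0.0984]
tool_rot: [-0.0, -0.0, 1.0, -0.0]
contact_force: [0.6, 0.4, 0.6]
gripper_width: 0.002
grasp_force: 0.0
```

```bash
python3 - <<'E'
from station import bot
import cv2,numpy as np
a=bot.read_camera("top")["pixels"][165:300,210:350,::-1]; b=bot.read_camera("side")["pixels"][135:290,255:395,::-1]
f=lambda i:cv2.resize(i,(390,430),interpolation=cv2.INTER_CUBIC)
cv2.imwrite("pics/p1.png",np.hstack([f(a),f(b)]))
E
```

```text
(no output)
```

View pics/p1.png

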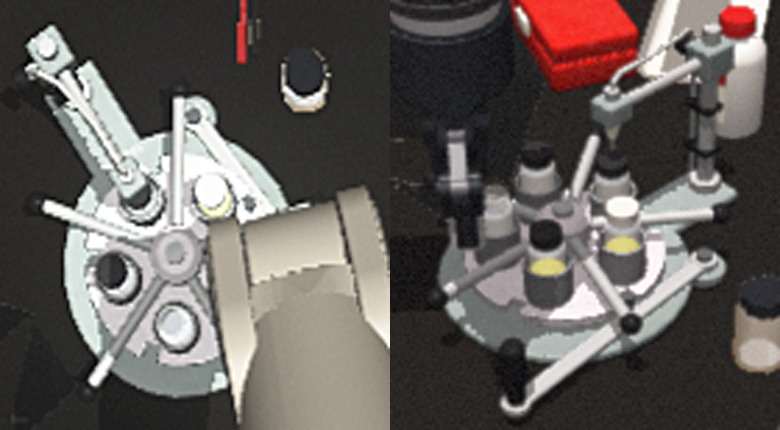

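The side view shows the shut fingertip at about (468,245) in the crop, above the gap between the near spoke and the post. The arm hides the top view. I'll compare this with the projection.

```bash
python3 - <<'E'
from h import *
k=lambda p:(390+(p[0]-255)/140*390,(p[1]-135)/155*430)
for P in[(.488,.102,.098),(.488,.102,.04),(.512,.066,.074),(.556,.208,.073),(.461,.138,.054)]:print(P,k(proj("side",P)))
E
```

```text
(0.488, 0.102, 0.098) (np.float64(472.79276065996606), np.float64(282.2013785737886))
(0.488, 0.102, 0.04) (np.float64(479.1276208909577), np.float64(344.85521659564324))
(0.512, 0.066, 0.074) (np.float64(513.8783686419275), np.float64(342.83810051098214))
(0.556, 0.208, 0.073) (np.float64(563.4917989221449), np.float64(205.98398242161662))
(0.461, 0.138, 0.054) (np.float64(437.5308239489636), np.float64(298.2092312470639))
```

```bash
python3 - <<'E'
from station import bot
import cv2,numpy as np
b=bot.read_camera("side")["pixels"][160:290,255:395,::-1]
b=(255*(b/255.)**.45).astype(np.uint8)
cv2.imwrite("pics/p2.png",cv2.resize(b,None,fx=4.3,fy=4.3,interpolation=cv2.INTER_CUBIC))
E
```

```text
(no output)
```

View pics/p2.png

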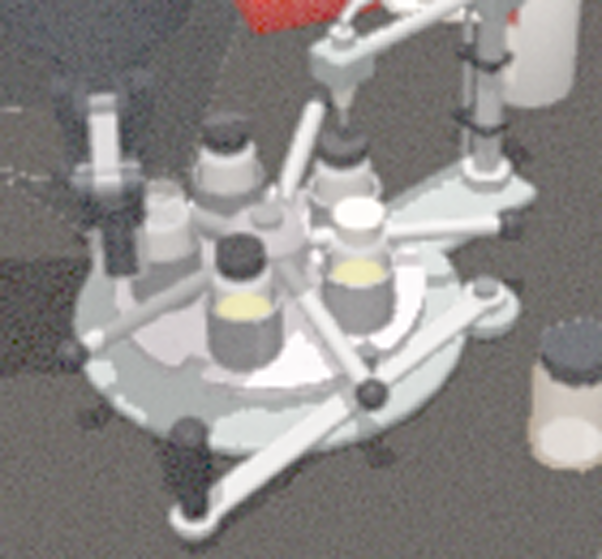

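```bash
python3 - <<'E'
from h import *
import cv2
R=np.array([[-.9603,.279,0],[.279,.9603,0],[0,0,-1]])
T=np.array([.1882,.6476,.1975])
for n in("top","side"):
    for d in(-.0427,0,.0427):
        for z in(0,-.013): print(n,d,z,proj(n,T+R@np.array([0,d,z])).round(1))
g=lambda i:(255*(i/255.)**.5).astype(np.uint8)
a=cv2.imread("pics/top0.png")[410:480,0:80];b=cv2.imread("pics/side0.png")[0:70,100:180]
cv2.imwrite("pics/p3.png",cv2.resize(g(np.hstack([a,b])),None,fx=5,fy=5,interpolation=cv2.INTER_CUBIC))
E
```

```text
top -0.0427 0 [ 53.3 431.1]
top -0.0427 -0.013 [ 50.1 432.5]
top 0 0 [ 32.3 424.4]
top 0 -0.013 [ 28.8 425.7]
top 0.0427 0 [ 11.2 417.7]
top 0.0427 -0.013 [  7.5 418.9]
side -0.0427 0 [148.6  80.7]
side -0.0427 -0.013 [147.2  75.6]
side 0 0 [156.3  73.7]
side 0 -0.013 [155.   68.6]
side 0.0427 0 [163.7  66.9]
side 0.0427 -0.013 [162.5  62. ]
```

View pics/p3.png

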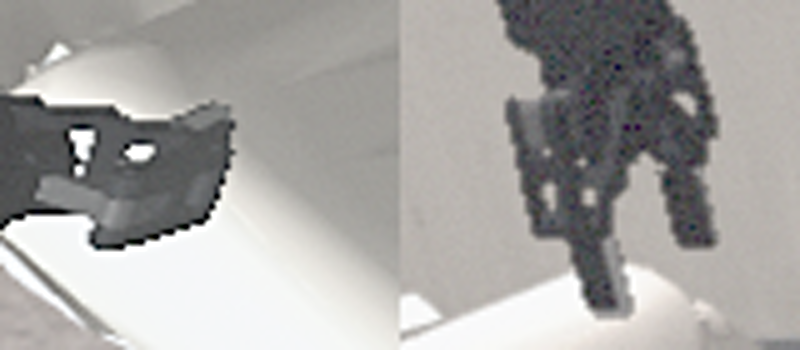

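Request:
jog_arm([
  {"x": 0,"y": 0,"z": 15,"ax": 0,"ay": 0,"az": 0,"fingers": 0},
  {"x": 0,"y": 0,"z": 15,"ax": 0,"ay": 0,"az": 0,"fingers": 0},
  {"x": 0,"y": 0,"z": 15,"ax": 0,"ay": 0,"az": 0,"fingers": 0},
  {"x": 0,"y": 0,"z": 8,"ax": 0,"ay": 0,"az": 0,"fingers": 0},
  {"x": 0,"y": 0,"z": 0,"ax": 0,"ay": 0,"az": 0,"fingers": 0},
  {"x": 0,"y": 0,"z": 0,"ax": 0,"ay": 0,"az": 0,"fingers": 0},
  {"x": 0,"y": 0,"z": 0,"ax": 0,"ay": 0,"az": 0,"fingers": 0},
  {"x": 0,"y": 0,"z": 0,"ax": 0,"ay": 0,"az": 0,"fingers": 0},
])

```text
t: 3.45
eef_pos: [0.4888, 0.1024, 0.0461]
tool_rot: [0.001, 0.0, 1.0, 0.0]
contact_force: [0.0, -0.0, 0.2]
gripper_width: 0.004
grasp_force: 0.0
```

```bash
cat > look.py <<'E'
from station import bot
import cv2,numpy as np,sys
b=bot.read_camera("side")["pixels"][160:290,255:395,::-1]
a=bot.read_camera("top")["pixels"][165:300,210:350,::-1]
f=lambda b:cv2.resize((255*(b/255.)**.45).astype(np.uint8),(400,400),interpolation=cv2.INTER_CUBIC)
cv2.imwrite(sys.argv[1],np.hstack([f(b),f(a)]))
E
python3 look.py pics/p4.png; python3 - <<'E'
from h import *
k=lambda p:((p[0]-255)/140*400,(p[1]-160)/130*400)
for z in(.045,.078):print(k(proj("side",(.488,.102,z))))
E
```

```text
(np.float64(90.87396292468188), np.float64(299.7993269116511))
(np.float64(87.21815410002233), np.float64(260.69915950353857))
```

View pics/p4.png

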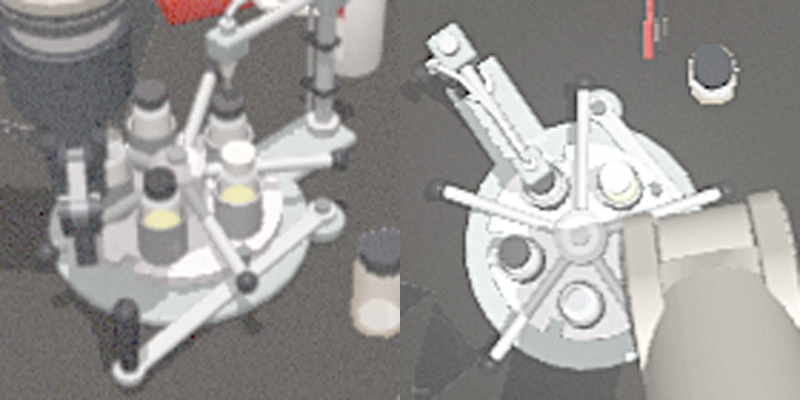

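The side view puts the shut fingertip at (87,262), while the reported TCP projects to (91,300). The visible tip therefore sits about 33 mm above the reported TCP, the same offset as at the start pose, and all other points agree. I'll lower a further 32 mm and watch the force.

Request:
jog_arm([
  {"x": 0,"y": 0,"z": 8,"ax": 0,"ay": 0,"az": 0,"fingers": 0},
  {"x": 0,"y": 0,"z": 8,"ax": 0,"ay": 0,"az": 0,"fingers": 0},
  {"x": 0,"y": 0,"z": 8,"ax": 0,"ay": 0,"az": 0,"fingers": 0},
  {"x": 0,"y": 0,"z": 8,"ax": 0,"ay": 0,"az": 0,"fingers": 0},
  {"x": 0,"y": 0,"z": 0,"ax": 0,"ay": 0,"az": 0,"fingers": 0},
  {"x": 0,"y": 0,"z": 0,"ax": 0,"ay": 0,"az": 0,"fingers": 0},
  {"x": 0,"y": 0,"z": 0,"ax": 0,"ay": 0,"az": 0,"fingers": 0},
  {"x": 0,"y": 0,"z": 0,"ax": 0,"ay": 0,"az": 0,"fingers": 0},
])

```text
t: 4.35
eef_pos: [0.4886, 0.1023, 0.0137]
tool_rot: [0.0, 0.0, 1.0, 0.0]
contact_force: [0.1, 0.1, 0.7]
gripper_width: -0.001
grasp_force: 0.0
```

```bash
python3 look.py pics/p5.png; python3 -c "
from station import bot
o=bot.get_obs();print(o['eef_pos'],o['contact_force'])"
```

```text
[0.48855538 0.10227577 0.01369037] [ 0.51169211  0.6622133  -0.30490452]
```

View pics/p5.png

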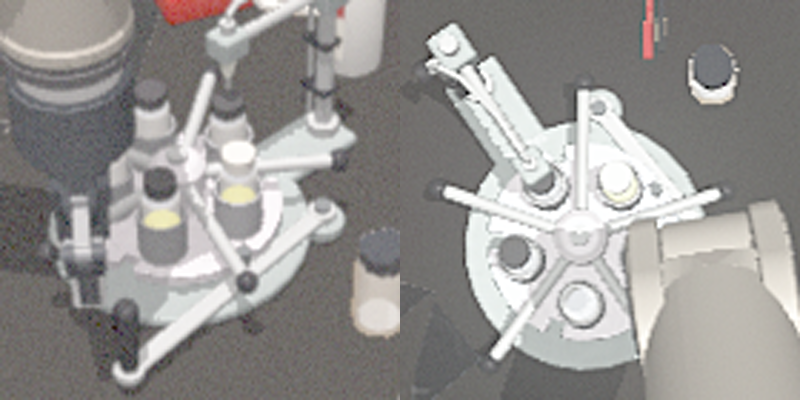

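The fingertip is now at (90,300), beside the post at about 45 mm height, with no contact. Now I'll push the lever out along its arc.

Request:
jog_arm([
  {"x": -4,"y": -10,"z": 3,"ax": 0,"ay": 0,"az": 0,"fingers": 0},
  {"x": -4,"y": -9.5,"z": 3,"ax": 0,"ay": 0,"az": 0,"fingers": 0},
  {"x": -5.3,"y": -6.5,"z": 0,"ax": 0,"ay": 0,"az": 0,"fingers": 0},
  {"x": -5.3,"y": -6.5,"z": 0,"ax": 0,"ay": 0,"az": 0,"fingers": 0},
  {"x": -5.3,"y": -6.5,"z": 0,"ax": 0,"ay": 0,"az": 0,"fingers": 0},
  {"x": -5.3,"y": -6.5,"z": 0,"ax": 0,"ay": 0,"az": 0,"fingers": 0},
  {"x": -5.3,"y": -6.5,"z": 0,"ax": 0,"ay": 0,"az": 0,"fingers": 0},
  {"x": 0,"y": 0,"z": 0,"ax": 0,"ay": 0,"az": 0,"fingers": 0},
])

```text
t: 5.25
eef_pos: [0.5239, 0.0488, 0.0076]
tool_rot: [0.001, 0.001, 1.0, -0.0]
contact_force: [-0.9, -0.5, -0.0]
gripper_width: -0.001
grasp_force: 0.0
```

Request:
jog_arm([
  {"x": -5.7,"y": -4.3,"z": 0,"ax": 0,"ay": 0,"az": 0,"fingers": 0},
  {"x": -5.7,"y": -4.3,"z": 0,"ax": 0,"ay": 0,"az": 0,"fingers": 0},
  {"x": -5.7,"y": -4.3,"z": 0,"ax": 0,"ay": 0,"az": 0,"fingers": 0},
  {"x": -5.7,"y": -4.3,"z": 0,"ax": 0,"ay": 0,"az": 0,"fingers": 0},
  {"x": -5.7,"y": -4.3,"z": 0,"ax": 0,"ay": 0,"az": 0,"fingers": 0},
  {"x": -2.5,"y": -2,"z": 0,"ax": 0,"ay": 0,"az": 0,"fingers": 0},
  {"x": 0,"y": 0,"z": 0,"ax": 0,"ay": 0,"az": 0,"fingers": 0},
  {"x": 0,"y": 0,"z": 0,"ax": 0,"ay": 0,"az": 0,"fingers": 0},
])

```text
t: 6.05
eef_pos: [0.5538, 0.0266, 0.0074]
tool_rot: [0.0, 0.0, 1.0, 0.0]
contact_force: [-0.1, -0.2, -1.3]
gripper_width: 0.001
grasp_force: 0.0
```

```bash
cat > lev.py <<'E'
# predict post-top pixel in the side view for lever angles; save side picture
from h import *
from station import bot
import cv2
c=bot.read_camera("side");s=c["pixels"].astype(float)
c0=pickle.load(open("side.pkl","rb"))["pixels"].astype(float)
piv=np.array([.6625,.201]);h=np.array([.512,.066])-piv
for q in np.arange(0,.45,.06):
    C,S=np.cos(q),np.sin(q);p=piv+np.array([C*h[0]-S*h[1],S*h[0]+C*h[1]])
    vals=[]
    for z in(.05,.06,.068):
        u,v=proj("side",[*p,z]).round().astype(int);vals+=[int(s[v-1:v+2,u-1:u+2].mean())]
    base=p+.0*p
    u,v=proj("side",[*(piv+(p-piv)*.85),.020]).round().astype(int)
    print(round(q,2),p.round(3),"post",vals,"bar",int(s[v-2:v+3,u-1:u+2].mean()))
o=bot.get_obs();print(o["eef_pos"],o["contact_force"])
E
python3 lev.py
```

```text
0.0 [0.512 0.066] post [25, 46, 104] bar 25
0.06 [0.52  0.057] post [33, 23, 63] bar 27
0.12 [0.529 0.049] post [26, 24, 28] bar 54
0.18 [0.539 0.041] post [30, 24, 24] bar 53
0.24 [0.548 0.034] post [25, 52, 78] bar 47
0.3 [0.559 0.028] post [35, 42, 122] bar 19
0.36 [0.569 0.022] post [17, 20, 28] bar 30
0.42 [0.58  0.016] post [65, 58, 47] bar 89
[0.55368799 0.02678435 0.00737975] [-0.07705086  0.09866762 -0.24323113]
```

Request:
jog_arm([
  {"x": 4,"y": 5,"z": 0,"ax": 0,"ay": 0,"az": 0,"fingers": 0},
  {"x": 0,"y": 0,"z": -20,"ax": 0,"ay": 0,"az": 0,"fingers": 0},
  {"x": 0,"y": 0,"z": -25,"ax": 0,"ay": 0,"az": 0,"fingers": 0},
  {"x": 0,"y": 0,"z": -25,"ax": 0,"ay": 0,"az": 0,"fingers": 0},
  {"x": -21,"y": 31,"z": 0,"ax": 0,"ay": 0,"az": 0,"fingers": 0},
  {"x": -21,"y": 31,"z": 0,"ax": 0,"ay": 0,"az": 0,"fingers": 0},
  {"x": -21,"y": 31,"z": 0,"ax": 0,"ay": 0,"az": 0,"fingers": 0},
  {"x": 0,"y": 0,"z": 0,"ax": 0,"ay": 0,"az": 0,"fingers": 0},
])

```text
t: 6.9
eef_pos: [0.6144, 0.1322, 0.0775]
tool_rot: [0.001, -0.004, 1.0, 0.002]
contact_force: [-0.4, 0.6, -0.5]
gripper_width: -0.001
grasp_force: 0.0
```

```bash
cat > fit.py <<'E'
# lever angle and wheel angle by matching bar / rods brightness
from h import *
from station import bot
import cv2
I={n:cv2.GaussianBlur(bot.read_camera(n)["pixels"],(3,3),0).astype(float).mean(2) for n in("side","top")}
def val(n,P):
    u,v=proj(n,P).round().astype(int);return I[n][v,u]
piv=np.array([.6625,.201]);h=np.array([.512,.066])-piv;ax=np.array([.556,.208])
rot=lambda q,w:np.array([np.cos(q)*w[0]-np.sin(q)*w[1],np.sin(q)*w[0]+np.cos(q)*w[1]])
for q in np.arange(-.02,.47,.04):
    print("lever %.2f"%q,[round(np.mean([val(n,[*(piv+f*rot(q,h)),.02]) for f in np.arange(.7,.93,.04)])) for n in I])
y=np.radians(36.5)
W=np.radians(np.arange(-36,36,3));r=[]
for w in W:
    r.append(np.median([val("side",[*(ax+R*np.array([np.cos(y+w+a),np.sin(y+w+a)])),.059]) for a in np.radians(36+72*np.arange(5)) for R in(.085,.095,.105)]))
print("rods",[(round(np.degrees(w)),round(x)) for w,x in zip(W,r) if x>sorted(r)[-6]])
o=bot.get_obs();print(o["t"],o["eef_pos"],o["contact_force"])
E
python3 fit.py
```

```text
lever -0.02 [83, 162]
lever 0.02 [67, 161]
lever 0.06 [47, 159]
lever 0.10 [40, 156]
lever 0.14 [38, 152]
lever 0.18 [39, 147]
lever 0.22 [38, 141]
lever 0.26 [35, 133]
lever 0.30 [33, 116]
lever 0.34 [82, 103]
lever 0.38 [185, 171]
lever 0.42 [172, 167]
lever 0.46 [33, 69]
rods [(-3, 119), (0, 204), (3, 132), (6, 112), (9, 106)]
7.0 [0.61215134 0.12605823 0.07699174] [-0.68124565 -0.65335082 -0.18496012]
```

Measured: the lever is out at about 0.40 and the wheel is at 0. Next I'll descend beside the spoke.

Request:
jog_arm([
  {"x": -6,"y": 4,"z": 0,"ax": 0,"ay": 0,"az": 0,"fingers": 0},
  {"x": 0,"y": 0,"z": 15,"ax": 0,"ay": 0,"az": 0,"fingers": 0},
  {"x": 0,"y": 0,"z": 15,"ax": 0,"ay": 0,"az": 0,"fingers": 0},
  {"x": 0,"y": 0,"z": 15,"ax": 0,"ay": 0,"az": 0,"fingers": 0},
  {"x": 0,"y": 0,"z": 15,"ax": 0,"ay": 0,"az": 0,"fingers": 0},
  {"x": 0,"y": 0,"z": 11,"ax": 0,"ay": 0,"az": 0,"fingers": 0},
  {"x": 0,"y": 0,"z": 0,"ax": 0,"ay": 0,"az": 0,"fingers": 0},
  {"x": 0,"y": 0,"z": 0,"ax": 0,"ay": 0,"az": 0,"fingers": 0},
])

```text
t: 7.8
eef_pos: [0.6188, 0.1285, 0.0061]
tool_rot: [-0.0, 0.0, 1.0, -0.0]
contact_force: [-0.8, 0.8, 0.0]
gripper_width: -0.001
grasp_force: 0.0
```

```bash
python3 - <<'E'
import numpy as np
from station import bot
print(bot.get_obs()["eef_pos"],bot.get_obs()["contact_force"])
a=np.radians(np.r_[np.arange(306,159,-6.)]);P=np.c_[556+100*np.cos(a),208+100*np.sin(a)]
p=bot.get_obs()["eef_pos"][:2]*1000
for i,d in enumerate(np.diff(np.vstack([p,P]),axis=0)):print(306-6*i,(-d[0]).round(1),d[1].round(1))
E
```

```text
[0.61881623 0.12852987 0.0061169 ] [-0.78429144  0.80653754  0.03537067]
306 4.0 -1.4
300 8.8 -5.7
294 9.3 -4.8
288 9.8 -3.8
282 10.1 -2.7
276 10.3 -1.6
270 10.5 -0.5
264 10.5 0.5
258 10.3 1.6
252 10.1 2.7
246 9.8 3.8
240 9.3 4.8
234 8.8 5.7
228 8.1 6.6
222 7.4 7.4
216 6.6 8.1
210 5.7 8.8
204 4.8 9.3
198 3.8 9.8
192 2.7 10.1
186 1.6 10.3
180 0.5 10.5
174 -0.5 10.5
168 -1.6 10.3
162 -2.7 10.1
```

Request:
jog_arm([
  {"x": 4,"y": -1.4,"z": 0,"ax": 0,"ay": 0,"az": 0,"fingers": 0},
  {"x": 8.8,"y": -5.7,"z": 0,"ax": 0,"ay": 0,"az": 0,"fingers": 0},
  {"x": 9.3,"y": -4.8,"z": 0,"ax": 0,"ay": 0,"az": 0,"fingers": 0},
  {"x": 9.8,"y": -3.8,"z": 0,"ax": 0,"ay": 0,"az": 0,"fingers": 0},
  {"x": 10.1,"y": -2.7,"z": 0,"ax": 0,"ay": 0,"az": 0,"fingers": 0},
  {"x": 10.3,"y": -1.6,"z": 0,"ax": 0,"ay": 0,"az": 0,"fingers": 0},
  {"x": 10.5,"y": -0.5,"z": 0,"ax": 0,"ay": 0,"az": 0,"fingers": 0},
  {"x": 0,"y": 0,"z": 0,"ax": 0,"ay": 0,"az": 0,"fingers": 0},
])

```text
t: 8.6
eef_pos: [0.5537, 0.1079, 0.0062]
tool_rot: [-0.001, -0.0, 1.0, -0.0]
contact_force: [0.1, -0.2, -0.2]
gripper_width: -0.0
grasp_force: 0.0
```

```bash
python3 fit.py
```

```text
lever -0.02 [56, 135]
lever 0.02 [47, 136]
lever 0.06 [38, 135]
lever 0.10 [31, 134]
lever 0.14 [28, 132]
lever 0.18 [28, 130]
lever 0.22 [34, 127]
lever 0.26 [36, 123]
lever 0.30 [33, 114]
lever 0.34 [83, 114]
lever 0.38 [184, 150]
lever 0.42 [172, 179]
lever 0.46 [34, 130]
rods [(-30, 139), (-27, 111), (9, 118), (12, 131), (15, 120)]
8.7 [0.55537977 0.10806341 0.00630324] [-0.6606672   0.52270495 -0.30503468]
```

The wheel follows the finger, at about −30°. I'll continue the sweep.

Request:
jog_arm([
  {"x": 10.5,"y": 0.5,"z": 0,"ax": 0,"ay": 0,"az": 0,"fingers": 0},
  {"x": 10.3,"y": 1.6,"z": 0,"ax": 0,"ay": 0,"az": 0,"fingers": 0},
  {"x": 10.1,"y": 2.7,"z": 0,"ax": 0,"ay": 0,"az": 0,"fingers": 0},
  {"x": 9.8,"y": 3.8,"z": 0,"ax": 0,"ay": 0,"az": 0,"fingers": 0},
  {"x": 9.3,"y": 4.8,"z": 0,"ax": 0,"ay": 0,"az": 0,"fingers": 0},
  {"x": 8.8,"y": 5.7,"z": 0,"ax": 0,"ay": 0,"az": 0,"fingers": 0},
  {"x": 8.1,"y": 6.6,"z": 0,"ax": 0,"ay": 0,"az": 0,"fingers": 0},
  {"x": 7.4,"y": 7.4,"z": 0,"ax": 0,"ay": 0,"az": 0,"fingers": 0},
])

```text
t: 9.5
eef_pos: [0.481, 0.1417, 0.0064]
tool_rot: [-0.0, 0.0, 1.0, -0.0]
contact_force: [2.4, -0.5, -0.0]
gripper_width: -0.001
grasp_force: 0.7
```

Request:
jog_arm([
  {"x": 6.6,"y": 8.1,"z": 0,"ax": 0,"ay": 0,"az": 0,"fingers": 0},
  {"x": 5.7,"y": 8.8,"z": 0,"ax": 0,"ay": 0,"az": 0,"fingers": 0},
  {"x": 4.8,"y": 9.3,"z": 0,"ax": 0,"ay": 0,"az": 0,"fingers": 0},
  {"x": 3.8,"y": 9.8,"z": 0,"ax": 0,"ay": 0,"az": 0,"fingers": 0},
  {"x": 2.7,"y": 10.1,"z": 0,"ax": 0,"ay": 0,"az": 0,"fingers": 0},
  {"x": 1.6,"y": 10.3,"z": 0,"ax": 0,"ay": 0,"az": 0,"fingers": 0},
  {"x": 0.5,"y": 10.5,"z": 0,"ax": 0,"ay": 0,"az": 0,"fingers": 0},
  {"x": 0,"y": 0,"z": 0,"ax": 0,"ay": 0,"az": 0,"fingers": 0},
])

```text
t: 10.3
eef_pos: [0.4557, 0.2105, 0.0063]
tool_rot: [-0.0, -0.001, 1.0, 0.001]
contact_force: [0.0, 0.7, 0.4]
gripper_width: -0.003
grasp_force: 0.0
```

```bash
python3 fit.py|tail -3
```

```text
lever 0.46 [34, 43]
rods [(12, 138), (15, 152), (21, 163), (24, 199), (27, 146)]
10.4 [0.45573446 0.20865354 0.00628436] [-0.11487818  0.48649817 -0.29840186]
```

Request:
jog_arm([
  {"x": -0.5,"y": 10.5,"z": 0,"ax": 0,"ay": 0,"az": 0,"fingers": 0},
  {"x": -1.6,"y": 10.3,"z": 0,"ax": 0,"ay": 0,"az": 0,"fingers": 0},
  {"x": -2.7,"y": 10.1,"z": 0,"ax": 0,"ay": 0,"az": 0,"fingers": 0},
  {"x": -1.2,"y": 3.3,"z": 0,"ax": 0,"ay": 0,"az": 0,"fingers": 0},
  {"x": 0,"y": 0,"z": 0,"ax": 0,"ay": 0,"az": 0,"fingers": 0},
  {"x": 0,"y": 0,"z": 0,"ax": 0,"ay": 0,"az": 0,"fingers": 0},
  {"x": 0,"y": 0,"z": 0,"ax": 0,"ay": 0,"az": 0,"fingers": 0},
  {"x": 0,"y": 0,"z": 0,"ax": 0,"ay": 0,"az": 0,"fingers": 0},
])

```text
t: 11.2
eef_pos: [0.462, 0.2422, 0.0064]
tool_rot: [-0.0, 0.0, 1.0, 0.0]
contact_force: [-0.4, -1.0, 1.0]
gripper_width: 0.0
grasp_force: 0.0
```

```bash
cat > fine.py <<'E'
# finer wheel angle (mod 72): per-rod brightness centroid across the rod, both cameras; same on the start pictures for reference
from h import *
from station import bot
import cv2
ax=np.array([.556,.208]);y=np.radians(36.5)
W=np.radians(np.arange(-12,12.1,.5))
def run(I):
    out={}
    for n in I:
        for k in range(5):
            a=y+np.radians(36+72*k);r=[]
            for w in W:
                s=[]
                for R in np.arange(.08,.106,.004):
                    u,v=proj(n,[*(ax+R*np.array([np.cos(a+w),np.sin(a+w)])),.057])
                    s.append(cv2.getRectSubPix(I[n],(1,1),(float(u),float(v)))[0,0])
                r.append(np.mean(s))
            r=np.array(r);i=int(r.argmax());m=slice(max(0,i-4),i+5);wt=r[m]-r[m].min();out[n,k]=(np.degrees((W[m]*wt).sum()/wt.sum()).round(1),round(float(r.max()-np.median(r))))
    return out
g=lambda c:c.astype(np.float32).mean(2)
a=run({n:g(cam(n)[0]["pixels"]) for n in("side","top")});b=run({n:g(bot.read_camera(n)["pixels"]) for n in("side","top")})
for k in a:print(k,a[k],b[k])
o=bot.get_obs();print(o["t"],o["eef_pos"],o["contact_force"])
E
python3 fine.py
```

```text
('side', 0) (np.float64(1.2), 169) (np.float64(5.0), 130)
('side', 1) (np.float64(0.0), 175) (np.float64(3.3), 62)
('side', 2) (np.float64(-2.1), 19) (np.float64(1.7), 27)
('side', 3) (np.float64(-11.4), 64) (np.float64(-11.4), 59)
('side', 4) (np.float64(1.0), 41) (np.float64(5.1), 93)
('top', 0) (np.float64(-0.6), 124) (np.float64(3.2), 126)
('top', 1) (np.float64(-1.6), 99) (np.float64(11.2), 5)
('top', 2) (np.float64(-0.5), 80) (np.float64(3.4), 81)
('top', 3) (np.float64(1.2), 91) (np.float64(5.2), 105)
('top', 4) (np.float64(1.2), 76) (np.float64(5.0), 55)
11.3 [0.46201409 0.24224349 0.00644836] [-0.38173891  0.14526481  0.28236727]
```

The wheel is consistently 3.9° short of the target, so I'll push about 7 mm more.

Request:
jog_arm([
  {"x": -1.3,"y": 3.3,"z": 0,"ax": 0,"ay": 0,"az": 0,"fingers": 0},
  {"x": -1.4,"y": 3.4,"z": 0,"ax": 0,"ay": 0,"az": 0,"fingers": 0},
  {"x": 0,"y": 0,"z": 0,"ax": 0,"ay": 0,"az": 0,"fingers": 0},
  {"x": 0,"y": 0,"z": 0,"ax": 0,"ay": 0,"az": 0,"fingers": 0},
  {"x": 0,"y": 0,"z": 0,"ax": 0,"ay": 0,"az": 0,"fingers": 0},
  {"x": 0,"y": 0,"z": 0,"ax": 0,"ay": 0,"az": 0,"fingers": 0},
  {"x": 0,"y": 0,"z": 0,"ax": 0,"ay": 0,"az": 0,"fingers": 0},
  {"x": 0,"y": 0,"z": 0,"ax": 0,"ay": 0,"az": 0,"fingers": 0},
])

```text
t: 12.1
eef_pos: [0.4647, 0.2491, 0.0064]
tool_rot: [0.0, 0.0, 1.0, 0.0]
contact_force: [-0.4, 0.4, 0.5]
gripper_width: -0.0
grasp_force: 0.0
```

```bash
python3 fine.py
```

```text
('side', 0) (np.float64(1.2), 169) (np.float64(1.8), 137)
('side', 1) (np.float64(0.0), 175) (np.float64(-0.4), 66)
('side', 2) (np.float64(-2.1), 19) (np.float64(-1.5), 29)
('side', 3) (np.float64(-11.4), 64) (np.float64(-11.5), 68)
('side', 4) (np.float64(1.0), 41) (np.float64(1.6), 40)
('top', 0) (np.float64(-0.6), 124) (np.float64(-0.0), 124)
('top', 1) (np.float64(-1.6), 99) (np.float64(-11.4), 8)
('top', 2) (np.float64(-0.5), 80) (np.float64(0.0), 83)
('top', 3) (np.float64(1.2), 91) (np.float64(1.8), 105)
('top', 4) (np.float64(1.2), 76) (np.float64(1.8), 69)
12.2 [0.46472677 0.24913734 0.00641855] [-0.1223156  -0.54055791  0.52107717]
```

The wheel is within 0.6° of the stop. Now I'll back off, lift, and go to the outer side of the post.

Request:
jog_arm([
  {"x": 3,"y": -8,"z": 0,"ax": 0,"ay": 0,"az": 0,"fingers": 0},
  {"x": 0,"y": 0,"z": -28,"ax": 0,"ay": 0,"az": 0,"fingers": 0},
  {"x": 0,"y": 0,"z": -28,"ax": 0,"ay": 0,"az": 0,"fingers": 0},
  {"x": 0,"y": 0,"z": -28,"ax": 0,"ay": 0,"az": 0,"fingers": 0},
  {"x": 0,"y": 0,"z": 0,"ax": 0,"ay": 0,"az": 0,"fingers": 0},
  {"x": -22,"y": -34.5,"z": 0,"ax": 0,"ay": 0,"az": 0,"fingers": 0},
  {"x": -22,"y": -34.5,"z": 0,"ax": 0,"ay": 0,"az": 0,"fingers": 0},
  {"x": -22,"y": -34.5,"z": 0,"ax": 0,"ay": 0,"az": 0,"fingers": 0},
])

```text
t: 13.0
eef_pos: [0.5276, 0.136, 0.0898]
tool_rot: [-0.0, -0.0, 1.0, -0.0]
contact_force: [0.6, 0.6, -0.5]
gripper_width: -0.003
grasp_force: 0.0
```

Request:
jog_arm([
  {"x": -22,"y": -34.5,"z": 0,"ax": 0,"ay": 0,"az": 0,"fingers": 0},
  {"x": -22,"y": -34.5,"z": 0,"ax": 0,"ay": 0,"az": 0,"fingers": 0},
  {"x": -22,"y": -34.5,"z": 0,"ax": 0,"ay": 0,"az": 0,"fingers": 0},
  {"x": -22,"y": -34.5,"z": 0,"ax": 0,"ay": 0,"az": 0,"fingers": 0},
  {"x": 0,"y": 0,"z": 0,"ax": 0,"ay": 0,"az": 0,"fingers": 0},
  {"x": 0,"y": 0,"z": 0,"ax": 0,"ay": 0,"az": 0,"fingers": 0},
  {"x": 0,"y": 0,"z": 0,"ax": 0,"ay": 0,"az": 0,"fingers": 0},
  {"x": 0,"y": 0,"z": 0,"ax": 0,"ay": 0,"az": 0,"fingers": 0},
])

```text
t: 13.8
eef_pos: [0.6149, 0.0012, 0.09]
tool_rot: [-0.001, -0.001, 1.0, 0.0]
contact_force: [-0.6, -0.1, -0.1]
gripper_width: 0.002
grasp_force: 0.0
```

```bash
python3 fit.py|tail -6; python3 fine.py|head -6
```

```text
lever 0.34 [72, 66]
lever 0.38 [176, 236]
lever 0.42 [151, 215]
lever 0.46 [29, 41]
rods [(-9, 72), (-3, 79), (0, 132), (3, 109), (6, 97)]
13.9 [0.61522852 0.00095159 0.09030098] [-0.58993374  0.97541783 -0.78641578]
('side', 0) (np.float64(1.2), 169) (np.float64(1.8), 137)
('side', 1) (np.float64(0.0), 175) (np.float64(0.3), 159)
('side', 2) (np.float64(-2.1), 19) (np.float64(11.4), 14)
('side', 3) (np.float64(-11.4), 64) (np.float64(-11.6), 34)
('side', 4) (np.float64(1.0), 41) (np.float64(-9.1), 3)
('top', 0) (np.float64(-0.6), 124) (np.float64(0.0), 124)
```

Request:
jog_arm([
  {"x": 0,"y": 0,"z": 16,"ax": 0,"ay": 0,"az": 0,"fingers": 0},
  {"x": 0,"y": 0,"z": 16,"ax": 0,"ay": 0,"az": 0,"fingers": 0},
  {"x": 0,"y": 0,"z": 16,"ax": 0,"ay": 0,"az": 0,"fingers": 0},
  {"x": 0,"y": 0,"z": 16,"ax": 0,"ay": 0,"az": 0,"fingers": 0},
  {"x": 0,"y": 0,"z": 16,"ax": 0,"ay": 0,"az": 0,"fingers": 0},
  {"x": 0,"y": 0,"z": 3,"ax": 0,"ay": 0,"az": 0,"fingers": 0},
  {"x": 0,"y": 0,"z": 0,"ax": 0,"ay": 0,"az": 0,"fingers": 0},
  {"x": 0,"y": 0,"z": 0,"ax": 0,"ay": 0,"az": 0,"fingers": 0},
])

```text
t: 14.8
eef_pos: [0.6162, -0.0005, 0.0078]
tool_rot: [0.0, 0.0, 1.0, -0.0]
contact_force: [-0.6, -0.2, 0.5]
gripper_width: -0.003
grasp_force: 0.0
```

```bash
python3 - <<'E'
import numpy as np
from station import bot
p0=bot.get_obs()["eef_pos"][:2]*1000;print(p0,bot.get_obs()["contact_force"])
h=np.array([-150.5,-135]);piv=np.array([662.5,201])
for q in np.r_[.45,np.arange(.4,-.11,-.05)]:
    C,S=np.cos(q),np.sin(q);v=np.array([[C,-S],[S,C]])@h;p=piv+v+24*np.array([-v[1],v[0]])/202
    d=p-p0;p0=p;print(q.round(2),p.round(),(-d[0]).round(1),d[1].round(1))
E
```

```text
[ 6.16237724e+02 -5.46762302e-01] [-0.59715667 -0.23730458  0.54886664]
0.45 [608.   5.] 8.3 5.4
0.4 [598.   8.] 9.7 3.0
0.35 [589.  11.] 9.6 3.5
0.3 [579.  15.] 9.4 3.9
0.25 [570.  20.] 9.2 4.4
0.2 [561.  24.] 9.0 4.8
0.15 [552.  30.] 8.7 5.3
0.1 [544.  35.] 8.4 5.7
0.05 [536.  42.] 8.1 6.1
0.0 [528.  48.] 7.8 6.5
-0.05 [521.  55.] 7.5 6.9
-0.1 [513.  62.] 7.1 7.3
```

Request:
jog_arm([
  {"x": 8.3,"y": 5.4,"z": 0,"ax": 0,"ay": 0,"az": 0,"fingers": 0},
  {"x": 9.7,"y": 3,"z": 0,"ax": 0,"ay": 0,"az": 0,"fingers": 0},
  {"x": 9.6,"y": 3.5,"z": 0,"ax": 0,"ay": 0,"az": 0,"fingers": 0},
  {"x": 9.4,"y": 3.9,"z": 0,"ax": 0,"ay": 0,"az": 0,"fingers": 0},
  {"x": 9.2,"y": 4.4,"z": 0,"ax": 0,"ay": 0,"az": 0,"fingers": 0},
  {"x": 9,"y": 4.8,"z": 0,"ax": 0,"ay": 0,"az": 0,"fingers": 0},
  {"x": 8.7,"y": 5.3,"z": 0,"ax": 0,"ay": 0,"az": 0,"fingers": 0},
  {"x": 0,"y": 0,"z": 0,"ax": 0,"ay": 0,"az": 0,"fingers": 0},
])

```text
t: 15.6
eef_pos: [0.5501, 0.0311, 0.0072]
tool_rot: [-0.001, -0.001, 1.0, 0.0]
contact_force: [-0.7, -0.7, 0.1]
gripper_width: 0.0
grasp_force: 0.0
```

Request:
jog_arm([
  {"x": 4.2,"y": 2.8,"z": 0,"ax": 0,"ay": 0,"az": 0,"fingers": 0},
  {"x": 4.2,"y": 2.9,"z": 0,"ax": 0,"ay": 0,"az": 0,"fingers": 0},
  {"x": 4,"y": 3,"z": 0,"ax": 0,"ay": 0,"az": 0,"fingers": 0},
  {"x": 4,"y": 3.1,"z": 0,"ax": 0,"ay": 0,"az": 0,"fingers": 0},
  {"x": 3.9,"y": 3.2,"z": 0,"ax": 0,"ay": 0,"az": 0,"fingers": 0},
  {"x": 2,"y": 1.6,"z": 0,"ax": 0,"ay": 0,"az": 0,"fingers": 0},
  {"x": 0,"y": 0,"z": 0,"ax": 0,"ay": 0,"az": 0,"fingers": 0},
  {"x": 0,"y": 0,"z": 0,"ax": 0,"ay": 0,"az": 0,"fingers": 0},
])

```text
t: 16.4
eef_pos: [0.5291, 0.0462, 0.0073]
tool_rot: [-0.0, 0.0, 1.0, -0.0]
contact_force: [-0.1, 0.5, -0.2]
gripper_width: -0.0
grasp_force: 0.0
```

```bash
python3 fit.py; python3 fine.py
```

```text
lever -0.02 [73, 83]
lever 0.02 [80, 94]
lever 0.06 [85, 106]
lever 0.10 [31, 120]
lever 0.14 [23, 142]
lever 0.18 [23, 145]
lever 0.22 [24, 150]
lever 0.26 [23, 153]
lever 0.30 [29, 142]
lever 0.34 [36, 136]
lever 0.38 [38, 137]
lever 0.42 [39, 137]
lever 0.46 [39, 138]
rods [(-15, 114), (-12, 113), (-3, 113), (0, 128), (18, 131)]
16.5 [0.52926913 0.04614836 0.00727009] [-0.00801488  0.0070545   0.35783824]
('side', 0) (np.float64(1.2), 169) (np.float64(-0.7), 13)
('side', 1) (np.float64(0.0), 175) (np.float64(1.3), 79)
('side', 2) (np.float64(-2.1), 19) (np.float64(-8.6), 3)
('side', 3) (np.float64(-11.4), 64) (np.float64(-11.4), 26)
('side', 4) (np.float64(1.0), 41) (np.float64(1.6), 40)
('top', 0) (np.float64(-0.6), 124) (np.float64(-0.0), 125)
('top', 1) (np.float64(-1.6), 99) (np.float64(-1.1), 97)
('top', 2) (np.float64(-0.5), 80) (np.float64(-0.2), 59)
('top', 3) (np.float64(1.2), 91) (np.float64(1.9), 60)
('top', 4) (np.float64(1.2), 76) (np.float64(1.8), 71)
16.6 [0.52938917 0.04623348 0.00730537] [ 0.14907597  0.12336621 -1.02170488]
```

The lever is nearly home, at about 0.05. I'll keep pushing until the force builds.

Request:
jog_arm([
  {"x": 2,"y": 1.7,"z": 0,"ax": 0,"ay": 0,"az": 0,"fingers": 0},
  {"x": 2,"y": 1.7,"z": 0,"ax": 0,"ay": 0,"az": 0,"fingers": 0},
  {"x": 2,"y": 1.7,"z": 0,"ax": 0,"ay": 0,"az": 0,"fingers": 0},
  {"x": 0,"y": 0,"z": 0,"ax": 0,"ay": 0,"az": 0,"fingers": 0},
  {"x": 0,"y": 0,"z": 0,"ax": 0,"ay": 0,"az": 0,"fingers": 0},
  {"x": 0,"y": 0,"z": 0,"ax": 0,"ay": 0,"az": 0,"fingers": 0},
  {"x": 0,"y": 0,"z": 0,"ax": 0,"ay": 0,"az": 0,"fingers": 0},
  {"x": 0,"y": 0,"z": 0,"ax": 0,"ay": 0,"az": 0,"fingers": 0},
])

```text
t: 17.4
eef_pos: [0.5258, 0.05, 0.0078]
tool_rot: [0.002, 0.001, 1.0, -0.001]
contact_force: [6.6, -4.4, -4.5]
gripper_width: -0.002
grasp_force: 3.6
```

Request:
jog_arm([
  {"x": 1.5,"y": 1.3,"z": 0,"ax": 0,"ay": 0,"az": 0,"fingers": 0},
  {"x": 1.5,"y": 1.3,"z": 0,"ax": 0,"ay": 0,"az": 0,"fingers": 0},
  {"x": 0,"y": 0,"z": 0,"ax": 0,"ay": 0,"az": 0,"fingers": 0},
  {"x": 0,"y": 0,"z": 0,"ax": 0,"ay": 0,"az": 0,"fingers": 0},
  {"x": 0,"y": 0,"z": 0,"ax": 0,"ay": 0,"az": 0,"fingers": 0},
  {"x": 0,"y": 0,"z": 0,"ax": 0,"ay": 0,"az": 0,"fingers": 0},
  {"x": 0,"y": 0,"z": 0,"ax": 0,"ay": 0,"az": 0,"fingers": 0},
  {"x": 0,"y": 0,"z": 0,"ax": 0,"ay": 0,"az": 0,"fingers": 0},
])

```text
t: 18.2
eef_pos: [0.5257, 0.0502, 0.0081]
tool_rot: [0.005, 0.002, 1.0, -0.002]
contact_force: [13.3, -10.5, -9.5]
gripper_width: 0.003
grasp_force: 7.8
```

It is at a hard stop: 17 N with no movement. I'll back off and lift away.

Request:
jog_arm([
  {"x": -6,"y": -6,"z": 0,"ax": 0,"ay": 0,"az": 0,"fingers": 0},
  {"x": -12,"y": -14,"z": 0,"ax": 0,"ay": 0,"az": 0,"fingers": 0},
  {"x": 0,"y": 0,"z": -40,"ax": 0,"ay": 0,"az": 0,"fingers": 0},
  {"x": 0,"y": 0,"z": -40,"ax": 0,"ay": 0,"az": 0,"fingers": 0},
  {"x": 0,"y": 0,"z": -40,"ax": 0,"ay": 0,"az": 0,"fingers": 0},
  {"x": 0,"y": -40,"z": -20,"ax": 0,"ay": 0,"az": 0,"fingers": 0},
  {"x": 0,"y": -40,"z": 0,"ax": 0,"ay": 0,"az": 0,"fingers": 0},
  {"x": 0,"y": -40,"z": 0,"ax": 0,"ay": 0,"az": 0,"fingers": 0},
])

```text
t: 19.0
eef_pos: [0.5386, -0.0863, 0.1484]
tool_rot: [0.001, -0.001, 1.0, 0.0]
contact_force: [0.3, -0.1, -0.6]
gripper_width: 0.005
grasp_force: 0.0
```

Request:
jog_arm([
  {"x": 0,"y": -30,"z": 0,"ax": 0,"ay": 0,"az": 0,"fingers": 0},
  {"x": 0,"y": -30,"z": 0,"ax": 0,"ay": 0,"az": 0,"fingers": 0},
  {"x": 0,"y": -30,"z": 0,"ax": 0,"ay": 0,"az": 0,"fingers": 0},
  {"x": 0,"y": 0,"z": 0,"ax": 0,"ay": 0,"az": 0,"fingers": 0},
  {"x": 0,"y": 0,"z": 0,"ax": 0,"ay": 0,"az": 0,"fingers": 0},
  {"x": 0,"y": 0,"z": 0,"ax": 0,"ay": 0,"az": 0,"fingers": 0},
  {"x": 0,"y": 0,"z": 0,"ax": 0,"ay": 0,"az": 0,"fingers": 0},
  {"x": 0,"y": 0,"z": 0,"ax": 0,"ay": 0,"az": 0,"fingers": 0},
])

```text
t: 19.8
eef_pos: [0.5386, -0.1746, 0.1473]
tool_rot: [-0.0, -0.001, 1.0, 0.0]
contact_force: [0.7, 1.0, -0.3]
gripper_width: -0.001
grasp_force: 0.0
```

```bash
python3 fit.py; python3 fine.py; python3 look.py pics/p6.png
```

```text
lever -0.02 [34, 236]
lever 0.02 [35, 238]
lever 0.06 [34, 47]
lever 0.10 [34, 48]
lever 0.14 [35, 47]
lever 0.18 [34, 47]
lever 0.22 [34, 46]
lever 0.26 [33, 45]
lever 0.30 [36, 45]
lever 0.34 [34, 44]
lever 0.38 [38, 44]
lever 0.42 [40, 44]
lever 0.46 [40, 43]
rods [(-30, 95), (-27, 96), (0, 135), (3, 127), (6, 102)]
19.9 [ 0.53861536 -0.17507863  0.14739732] [ 0.14418452 -0.11696782  0.29749615]
('side', 0) (np.float64(1.2), 169) (np.float64(10.8), 15)
('side', 1) (np.float64(0.0), 175) (np.float64(1.4), 99)
('side', 2) (np.float64(-2.1), 19) (np.float64(-8.6), 22)
('side', 3) (np.float64(-11.4), 64) (np.float64(-10.7), 8)
('side', 4) (np.float64(1.0), 41) (np.float64(1.5), 37)
('top', 0) (np.float64(-0.6), 124) (np.float64(-0.0), 125)
('top', 1) (np.float64(-1.6), 99) (np.float64(-1.1), 98)
('top', 2) (np.float64(-0.5), 80) (np.float64(0.0), 83)
('top', 3) (np.float64(1.2), 91) (np.float64(1.8), 91)
('top', 4) (np.float64(1.2), 76) (np.float64(1.8), 71)
20.0 [ 0.53853207 -0.17545761  0.14738308] [ 0.37539006 -0.82996677  0.40625212]
```

View pics/p6.png

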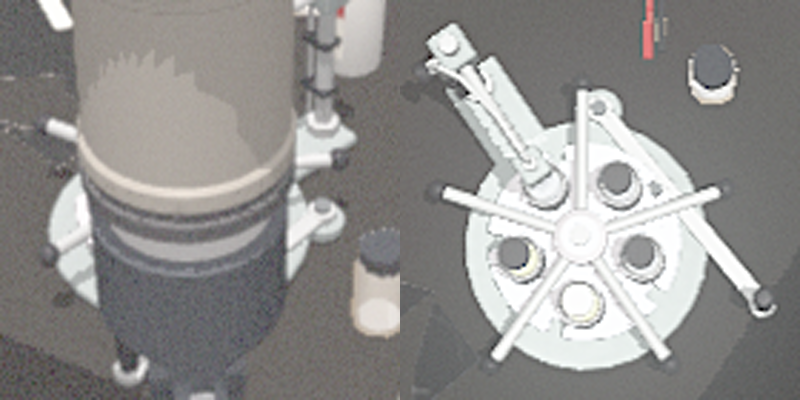

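The top view shows the uncapped vial under the nozzle at (548,185). The lever post is back at its starting pixel (763,299), the spokes are aligned, and the other things are undisturbed.

```bash
python3 -c "
from station import bot
print(bot.hand_in())"
```

```text
the job is handed in; nothing more can be done
None
```

The job is handed in, with no verdict returned: the uncapped vial stands under the nozzle, the lever is fully home so the carousel is locked, and no vial was touched.

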